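# Clip a plane blade into the sharpening jig

### The job

Lift the jig's spring clip by its red handle until it stays up. Then lift the blade off the rack's upright rod, keeping it level, and slide it bevelled end first between the red guides beneath the raised clip, flat on the bed and fully home against the stop; finally lower the clip so that it snaps down onto the blade and holds it. Do not drop the blade on the bench, and leave the stone, the bottle and the tin alone.

Things in the scene. Friction and masses are not known exactly. Their poses are not given: they have to be found in the camera images.
- jig: Fixed sharpening jig: blue base plate 265 x 110 x 12 mm under an aluminium bed, bed top 45 mm above the bench. Origin: on the bench, under where the centre of the fully home blade comes to lie; +x is the way the blade slides in, y = 0 the centre line, z up. The bed is 36 mm wide (fingers can straddle it and the blade) from x = -75 to 25 mm, then 90 mm wide to x = 125 mm.
- jig_mouth (a point): Middle of the mouth between the two red guides, on the bed top, at x = 45 mm in the jig's frame. From here to the stop the guides are parallel, 54 mm apart and 10 mm high; before it they flare to about 67 mm at x = 25 mm.
- jig_stop (a point): Middle of the stop's face, on the bed top, at x = 85 mm in the jig's frame. The stop is a dark bar 8 mm high across the bed; the blade's bevelled end must meet it.
- clip_hinge (a point): The clip's hinge axis (along the jig's y), at x = 105, y = 0, z = 59 mm in the jig's frame.
- clip_handle (a point): Centre of the clip's handle: a red round bar of 16 mm diameter and 40 mm length, lying along the jig's y, with a 20 mm clear gap above the steel clip strip (28 mm wide) on a 10 mm stem. It swings about clip_hinge with the clip; with the clip down (joint 0) it is 72 mm from the hinge toward the jig's -x and 30 mm above it.
- clip (a joint): Angle of the spring clip in rad: 0 = down on the empty bed, about 0.07 = down on a blade, 0.75 = fully up at its end stop. Over-centre spring: below about 0.37 it is pushed down, above that it is pushed up and stays up by itself. Lifting or lowering takes up to about 10 N at the handle. A small strut and post (to x = 175 mm) work it from behind. It presses with a nose 70 mm from the hinge.
- blade_center (a point): Centre (half-way up) of the loose plane blade: dark steel plate 170 (x) x 50 (y) x 6 (z) mm, 0.2 to 0.45 kg, a yellow band across its middle. +x points to its bright bevelled end; the hole is at the other end. It starts lying flat on the rack's block.
- blade_hole (a point): Centre of the blade's 18 mm through-hole, 60 mm from the blade's centre toward its -x end, half-way up.
- rack: Fixed wooden rack: base 170 x 110 x 12 mm, block 150 x 36 mm whose top, where the blade lies, is 45 mm above the bench (the blade overhangs it 7 mm each side). Origin on the bench under its middle; the blade lies along its x. A 10 mm upright steel rod stands at x = -60 mm, y = 0, its top 86 mm above the bench (35 mm above the blade), open above.
- stone: Loose sharpening stone lying flat, 150 x 50 x 28 mm, grey over red-brown; bystander. Origin under its middle.
- oil: Loose yellow oil bottle, 60 mm diameter, 130 mm tall; bystander. Origin under its middle.
- tin: Loose green tin, 80 mm diameter, 90 mm tall; bystander. Origin under its middle.

How it is judged (in metres and radians):
On the way, in this order (a step that is already met when the one before it is completed fails the run):
1. the clip is lifted and up (joint above 0.6) (value of joint clip above 0.6 rad), for 0.2 s.
2. the blade is off the rod: its hole is above the rod's top (z of blade_hole in the frame of rack above 0.0895 m), for 0.1 s.
3. the blade lies home on the bed beneath the raised clip, bevelled end first (x of blade_center in the frame of jig between -0.006 and 0.004 m and y of blade_center in the frame of jig between -0.006 and 0.006 m and z of blade_center in the frame of jig below 0.052 m and x of blade_hole in the frame of jig below -0.05 m and angle between the x axis of blade_center and the x axis of jig, either way round below 0.12 rad and angle between blade_center's own z axis and vertical below 0.06 rad and value of joint clip above 0.55 rad), for 0.2 s.
At the end, for the whole second after the job is handed in: The blade lies flat on the bed, bevelled end toward the stop and within 6 mm of it, within 6 mm of the centre line and 0.12 rad of straight, and the clip is down on it (joint between 0.03 and 0.14) (x of blade_center in the frame of jig between -0.006 and 0.004 m and y of blade_center in the frame of jig between -0.006 and 0.006 m and z of blade_center in the frame of jig below 0.052 m and x of blade_hole in the frame of jig below -0.05 m and angle between the x axis of blade_center and the x axis of jig, either way round below 0.12 rad and angle between blade_center's own z axis and vertical below 0.06 rad and value of joint clip between 0.03 and 0.14 rad); the robot touches nothing.
It fails at once if the blade is dropped on the bench or base (centre below 35 mm) (height (world z) of blade_center below 0.035 m).
It fails at once if a bystander is moved by more than 25 mm (distance of any of stone, oil, tin from where it was at the start of the episode above 0.025 m).
It also fails if it takes over 72 s, if anything falls off the work surface, if the arm or the gripper's body presses on something with over 40 N, if the wrist force passes 120 N, or if a joint passes its speed limit or range.

### The arm

A 7-joint arm with a two-finger parallel gripper is mounted at the origin on the work surface. World frame = base frame: x ahead of the robot, y to its left, z up, the work surface at z = 0. Lengths are in mm, angles in rad, forces in N, time in s.
With the tool pointing down it reaches from about 425 to 875 mm from the base axis. Payload 8.4 kg.
Tool frame: the origin (TCP) lies midway between the tips of the shut fingers; the grasp point (between the pads) lies 19 mm behind it; x points along the fingers, y is the direction in which the jaws open and shut, and the axes are right-handed (so a half turn about x gives the same grasp; the last joint's range is limited). The gripper opens to 87 mm and grips with 3 to 60 N. Pads are 19 mm wide; open, the fingers measure 117 mm over their backs; the gripper's body (75 mm by 190 mm) begins 51 mm behind the grasp point.
Start: joints at [1.25, 0.333, 0.04, 1.465, -0.013, 1.343, -0.059], TCP at [142.97, -634.053, 222.546] pointing down, gripper open.
Joint ranges: [-2.58, 2.58], [-0.38, 2.09], [-1.3, 1.39], [0.25, 2.4], [-1.5, 4.64], [0.08, 2.09], [-2.65, 2.65]. Speed limits (rad/s): [2.22, 2.22, 2.79, 2.79, 3.14, 3.14, 3.14].

### API

Orientations are given as a rotation vector (axis times angle).
In Python, from bench import sensors, optics, hand_in, trace gives the robot as it stands.
- The arm moves only by the tool play_rows, never from a script. Its argument "moves" is one flat list of numbers, 7 for each row, row after row: the shift along the tool's x, y, z in cm, then the turn, a rotation vector about the tool's x, y, z in rad, then the opening, from 0 (shut) to 1 (fully open). A call has 1 to 12 rows; each row is the pose to reach, as a shift and turn from the pose commanded when the call began, along the tool's axes at that moment; what a row does not reach only later rows make up. A row lasts 1/10 s, in which the tool goes at most 50 mm and 8.59 degrees, less where a joint would pass 70% of its speed; a pose out of reach is approached as far as the arm can. A call with a gripper value outside its range is refused whole. The fingers move at their own pace and stop on an object; "newtons" is the grip in N (left out, the last holds). Time passes only in rows, so rows that repeat a pose let the fingers close. It gives the time, the measured TCP pose, the force and the opening at its end, in the units of the state.
- sensors.sense(): the state, without advancing time (a new reading comes with each control period).
- optics.grab_frame(name): name is "side" or "top" or "wrist"; returns a dict with "frame" (384x512x3 uint8, red, green, blue), "fovy" (degrees; the focal length in pixels is half the picture's height over the tangent of half this angle, whatever the lens; pixels are square), "cx", "cy" (the principal point, pixels), "cam_to_world" (4x4, takes a point from camera to world coordinates). Camera axes: x right, y up, looking along -z (the intrinsics and any distortion apply to the point x, -y, -z); pixel columns grow to the right and rows downward; lengths in mm; the calibration is good to about 2 mm. A picture is of the moment at which its call begins. There is no depth.
- hand_in(): hands the job in, once; it reports no verdict.
Trained networks look in the newest picture that a camera, given by its name, has taken for a name from the list of things; names that differ only in an ending like _2 or _b are one class to them, and where a whole thing is asked for, a point or a joint stands for the part that bears it (a point fixed in the world has none). Each returns a list of dicts, best first, with "p" (0 to 1); they miss things now and then, are a little off and sometimes report something else, mostly with a low value. They report only what shows in the picture. A call takes as long as a camera call.
- trace(camera, target): "mask" (384x512 bool, what is visible of it) and "pixel" ([column, row] in pixels, amid what is visible of it).
The state is a dict: "clock": time; "joints": joint angles; "joint_velocities": joint speeds; "effort": joint torques, N m; "eef_pos": TCP position; "tool_rot": TCP orientation; "force": force on the tool from outside, world axes, zero at the start; "moment": the same for the moment, N m; "grip_width": opening from 0.0 (shut) to 1.0 (fully open).
Only numpy, scipy, OpenCV 4.12 (cv2) and the standard library are available. Lean on these libraries where they do the work, as an engineer would, in place of code of your own. Each camera call takes 0.05 s, during which the arm holds its last target. There are 200 camera calls.

## Working session

There is one attempt and no reset: what is moved stays moved. The work goes in short steps, Python scripts to look and compute and a tool call to move; the robot and the scene stay as the last step left them, time stands still between calls to the robot, and variables do not carry over. Pictures are saved under pics/ and viewed, about 8 in all and at most 12, crops included, and the job is handed in when it is done.

Besides the shell and the picture viewer there is one more tool, called in YAML: its name, and indented under it one key for each argument. play_rows: Moves the arm, as the interface text tells. Its arguments: {"type":"object","properties":{"moves":{"type":"array"},"newtons":{"type":"number"}},"required":["moves"]}

```bash
mkdir -p pics; ls
cat > h.py <<'E'
import numpy as np,cv2
from bench import sensors,optics,hand_in,trace
E
python3 - <<'E'
from h import *
s=sensors.sense();print({k:np.round(v,3).tolist() for k,v in s.items()})
for n in("top","side"):
    f=optics.grab_frame(n);print({k:(np.round(v,3).tolist() if k!='frame' else 0) for k,v in f.items()})
    cv2.imwrite(f"pics/{n}0.png",f["frame"][:,:,::-1])
    for t in("jig","jig_mouth","clip_handle","clip","blade_center","blade_hole","rack","stone","oil","tin"):
        try: print(n,t,[(round(d["p"],2),np.round(d["pixel"],1).tolist(),int(d["mask"].sum())) for d in trace(n,t)[:2]])
        except Exception as e: print(n,t,e)
E
```

```text
pics
{'clock': 0.0, 'joints': [1.25, 0.334, 0.04, 1.466, -0.013, 1.343, -0.058], 'joint_velocities': [0.001, -0.0, -0.001, -0.001, 0.003, 0.001, -0.001], 'effort': [-0.001, -65.638, 1.335, -40.381, -0.06, 0.045, 0.0], 'eef_pos': [142.878, -633.642, 221.702], 'tool_rot': [2.105, 0.236, -2.105], 'force': [0.797, 1.117, 0.094], 'moment': [0.015, -0.031, -0.014], 'grip_width': 1.003}
{'frame': 0, 'fovy': 53.049, 'cx': 255.675, 'cy': 196.332, 'cam_to_world': [[0.028, 0.994, -0.105, 441.009], [-1.0, 0.029, 0.004, 23.539], [0.007, 0.105, 0.994, 1301.435], [0.0, 0.0, 0.0, 1.0]]}
top jig [(0.91, [200.5, 180.5], 2507), (0.72, [325.3, 203.6], 790)]
top jig_mouth [(0.86, [205.2, 181.5], 2525)]
top clip_handle [(0.51, [202.3, 168.6], 263)]
top clip [(0.66, [198.1, 171.3], 283)]
top blade_center [(0.76, [325.3, 204.0], 747), (0.61, [393.9, 188.5], 665)]
top blade_hole [(0.96, [328.7, 205.5], 780), (0.43, [115.7, 194.7], 405)]
top rack [(0.93, [320.1, 205.2], 933)]
top stone [(0.64, [197.6, 172.3], 244), (0.58, [263.2, 209.7], 668)]
top oil [(0.87, [112.2, 193.9], 419)]
top tin [(0.65, [395.1, 189.5], 646)]
{'frame': 0, 'fovy': 46.019, 'cx': 255.906, 'cy': 190.973, 'cam_to_world': [[0.992, 0.096, -0.08, 483.915], [-0.123, 0.644, -0.755, -993.535], [-0.021, 0.759, 0.651, 978.629], [0.0, 0.0, 0.0, 1.0]]}
side jig [(0.79, [262.5, 175.6], 2199), (0.3, [233.8, 124.9], 423)]
side jig_mouth [(0.77, [261.1, 175.0], 2051), (0.37, [231.2, 123.5], 432)]
side clip_handle [(0.79, [259.4, 163.1], 195)]
side clip [(0.64, [266.2, 165.5], 178), (0.56, [232.1, 125.3], 477)]
side blade_center [(0.81, [257.6, 268.2], 994)]
side blade_hole []
side rack [(0.96, [252.9, 284.9], 1255)]
side stone [(0.67, [239.6, 225.1], 862)]
side oil [(0.8, [231.9, 124.9], 451)]
side tin [(0.94, [290.6, 340.6], 1470)]
```

Run:
```python
import cv2
a=cv2.imread("pics/top0.png")[120:260,100:420];cv2.imwrite("pics/top0c.png",cv2.resize(a,None,fx=2.5,fy=2.5,interpolation=2))
a=cv2.imread("pics/side0.png")[90:384,140:390];cv2.imwrite("pics/side0c.png",cv2.resize(a,None,fx=2,fy=2,interpolation=2))
```

```text
(no output)
```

View pics/top0c.png

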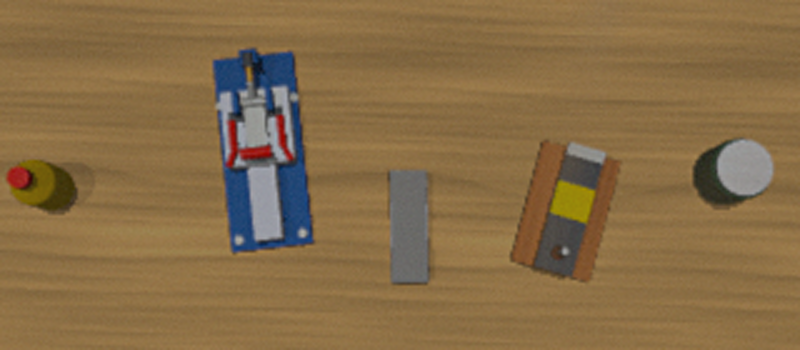

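View pics/side0c.png

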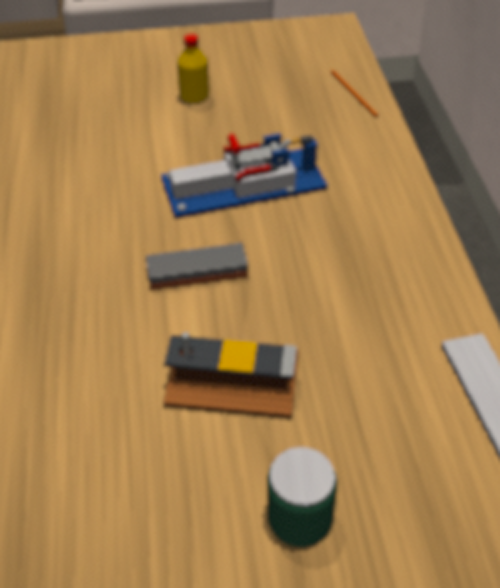

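```bash
cat >> h.py <<'E'
def ray(f,p):
    F=f["frame"].shape[0]/2/np.tan(np.radians(f["fovy"])/2)
    T=np.array(f["cam_to_world"]);d=T[:3,:3]@np.array([(p[0]-f["cx"])/F,-(p[1]-f["cy"])/F,-1]);return T[:3,3],d
def onz(f,p,z):
    o,d=ray(f,p);return o+d*(z-o[2])/d[2]
def proj(f,X):
    F=f["frame"].shape[0]/2/np.tan(np.radians(f["fovy"])/2)
    T=np.array(f["cam_to_world"]);c=(np.atleast_2d(X)-T[:3,3])@T[:3,:3]
    return np.c_[f["cx"]+F*c[:,0]/-c[:,2],f["cy"]+F*c[:,1]/c[:,2]]
def tri(fps):
    A=0;b=0
    for f,p in fps:
        o,d=ray(f,p);d=d/np.linalg.norm(d);P=np.eye(3)-np.outer(d,d);A=A+P;b=b+P@o
    return np.linalg.solve(A,b)
E
python3 - <<'E'
from h import *
f=optics.grab_frame("top")
C=lambda u,v:(100+u/2.5,120+v/2.5)
for n,z,ps in (("jigbase",12,[(213,60),(294,52),(313,243),(233,252)]),("bedfront",45,[(253,241),(283,239)]),("handle",89,[(241,154),(272,152)]),("blade",51,[(570,143),(607,155),(572,277),(534,265)]),("yellow",51,[(573,202)]),("rodtop",86,[(565,251)]),("rackbase",12,[(543,140),(620,160),(588,282),(511,262)])):
    print(n,[np.round(onz(f,C(*p),z)).tolist()[:2] for p in ps])
E
```

```text
jigbase [[749.0, 264.0], [764.0, 154.0], [503.0, 118.0], [488.0, 225.0]]
bedfront [[502.0, 194.0], [506.0, 155.0]]
handle [[610.0, 208.0], [614.0, 169.0]]
blade [[643.0, -218.0], [628.0, -267.0], [467.0, -222.0], [481.0, -172.0]]
yellow [[565.0, -222.0]]
rodtop [[499.0, -206.0]]
rackbase [[652.0, -189.0], [628.0, -293.0], [462.0, -251.0], [486.0, -148.0]]
```

```bash
cat >> h.py <<'E'
from scipy.spatial.transform import Rotation as Rn
def pose():
    s=sensors.sense();return np.array(s["eef_pos"]),Rn.from_rotvec(s["tool_rot"])
def down(yaw,tilt=0,ax=(0,0,1)):
    "tool x down, jaw axis y at yaw in world; tilt = world rotvec applied after"
    R=Rn.from_matrix(np.c_[[0,0,-1],[np.cos(yaw),np.sin(yaw),0],[np.sin(yaw),-np.cos(yaw),0]])
    return Rn.from_rotvec(tilt*np.array(ax))*R
def row(p,R,cur=None):
    p0,R0=cur or pose()
    print(np.round(R0.inv().apply(np.array(p)-p0)/10,2).tolist(),np.round((R0.inv()*R).as_rotvec(),3).tolist())
E
python3 - <<'E'
from h import *
p,R=pose();print(np.round(R.as_matrix(),3).tolist())
f=optics.grab_frame("wrist");T=np.array(f["cam_to_world"])
print(f["fovy"],f["cx"],f["cy"],"cam in tool",np.round(R.inv().apply(T[:3,3]-p),1),np.round(R.inv().as_matrix()@T[:3,:3],3).tolist())
row([530,-225,330],down(np.pi/2-.275)); row([530,-225,330],down(-np.pi/2-.275))
E
```

```text
[[-0.0, 0.22, -0.976], [-0.0, -0.976, -0.22], [-1.0, 0.0, 0.0]]
65.62065118108441 255.15687641991582 193.21857408668953 cam in tool [-161.     0.3  -72.2] [[0.001, 0.265, -0.964], [1.0, 0.0, 0.001], [0.001, -0.964, -0.265]]
[-10.74, -31.39, -46.75] [-2.645, -0.0, -0.0]
[-10.74, -31.39, -46.75] [0.497, -0.0, 0.0]
```

play_rows:
  moves: [2.2,-30.6,-50.5,0.497,0,0,1,2.2,-30.6,-50.5,0.497,0,0,1,2.2,-30.6,-50.5,0.497,0,0,1,2.2,-30.6,-50.5,0.497,0,0,1,2.2,-30.6,-50.5,0.497,0,0,1,2.2,-30.6,-50.5,0.497,0,0,1,2.2,-30.6,-50.5,0.497,0,0,1,2.2,-30.6,-50.5,0.497,0,0,1,2.2,-30.6,-50.5,0.497,0,0,1,2.2,-30.6,-50.5,0.497,0,0,1,2.2,-30.6,-50.5,0.497,0,0,1,2.2,-30.6,-50.5,0.497,0,0,1]

```text
clock: 2.4
eef_pos: [569.8, -222.5, 200.7]
tool_rot: [-2.075, 0.287, 2.074]
force: [0.1, -0.8, -0.3]
grip_width: 0.999
```

Run:
```python
from h import *
import pickle
f=optics.grab_frame("wrist");pickle.dump(f,open("w1.pkl","wb"))
cv2.imwrite("pics/w1.png",cv2.resize(f["frame"][:,:,::-1],None,fx=1.5,fy=1.5,interpolation=2))
p,R=pose();print(p,R.as_matrix().round(3).tolist())
row([600,190,200],down(-np.pi/2+.143))
```

```text
[ 574.76068081 -214.24648279  200.16643491] [[0.003, -0.263, -0.965], [0.004, -0.965, 0.263], [-1.0, -0.005, -0.002]]
[0.2, -39.66, 8.2] [-0.409, -0.003, 0.005]
```

View pics/w1.png

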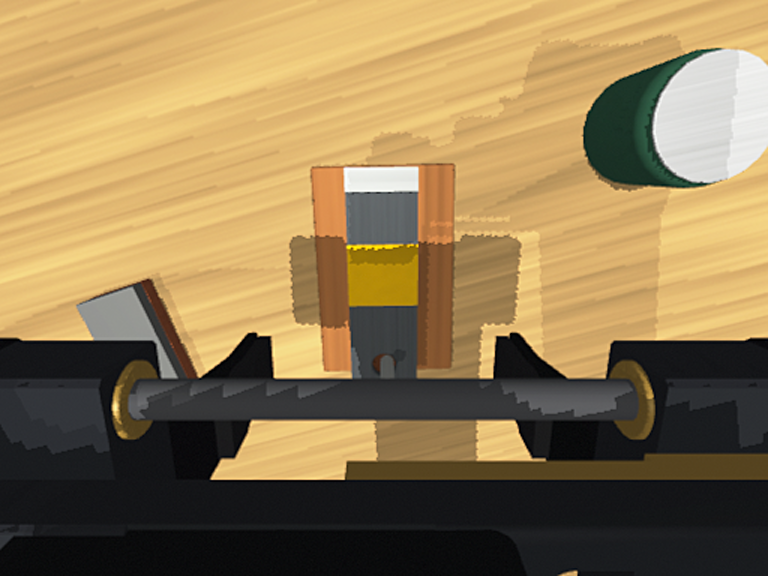

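Run:
```python
from h import *
import pickle
f=pickle.load(open("w1.pkl","rb"))
q=lambda u,v:onz(f,(u/1.5,v/1.5),51)
a=[q(*p) for p in((344,167),(418,167),(351,378),(415,378),(348,245),(418,245),(348,305),(417.5,305),(344.5,192),(418,192))]
print(np.round(a,1)[:,:2].tolist())
m=(a[0]+a[1])/2; n=(a[2]+a[3])/2; yc=sum(a[4:8])/4
d=yc-m;print("yaw",np.arctan2((m-n)[1],(m-n)[0]),np.arctan2(-d[1],-d[0]),"tip",m,"yel",yc,"len",np.linalg.norm(d),"from tip",m-85*(m-n)/np.linalg.norm(m-n))
print(sensors.sense()["eef_pos"],sensors.sense()["joint_velocities"])
```

```text
[[646.4, -217.3], [632.9, -265.0], [496.5, -176.7], [483.2, -223.7], [595.1, -204.4], [581.7, -251.7], [552.9, -191.6], [539.1, -240.3], [630.6, -212.8], [617.0, -260.9]]
yaw -0.2666069811989444 -0.258546963645929 tip [ 639.60544598 -241.15292469   51.        ] yel [ 567.20234529 -222.00474615   51.        ] len 74.89233425891119 from tip [ 557.60846438 -218.75884043   51.        ]
[ 574.76068081 -214.24648279  200.16643491] [ 0.02988045 -0.03715949 -0.00474821  0.05789641 -0.04135305  0.00260581
  0.1410612 ]
```

play_rows:
  moves: [0,-40.15,9.13,-0.418,0,0,1,0,-40.15,9.13,-0.418,0,0,1,0,-40.15,9.13,-0.418,0,0,1,0,-40.15,9.13,-0.418,0,0,1,0,-40.15,9.13,-0.418,0,0,1,0,-40.15,9.13,-0.418,0,0,1,0,-40.15,9.13,-0.418,0,0,1,0,-40.15,9.13,-0.418,0,0,1,0,-40.15,9.13,-0.418,0,0,1,0,-40.15,9.13,-0.418,0,0,1,0,-40.15,9.13,-0.418,0,0,1,0,-40.15,9.13,-0.418,0,0,1]

```text
clock: 3.65
eef_pos: [590.1, 184.3, 200.5]
tool_rot: [2.148, 0.149, -2.148]
force: [0.1, -1.7, -0.7]
grip_width: 1.001
```

Run:
```python
from h import *
import pickle
f=optics.grab_frame("wrist");pickle.dump(f,open("w2.pkl","wb"))
cv2.imwrite("pics/w2.png",cv2.resize(f["frame"][:,:,::-1],None,fx=1.5,fy=1.5,interpolation=2))
p,R=pose();print(p,R.as_matrix().round(3).tolist())
```

```text
[590.06239911 184.38246797 200.58169945] [[0.0, 0.139, -0.99], [-0.001, -0.99, -0.139], [-1.0, 0.001, -0.0]]
```

View pics/w2.png

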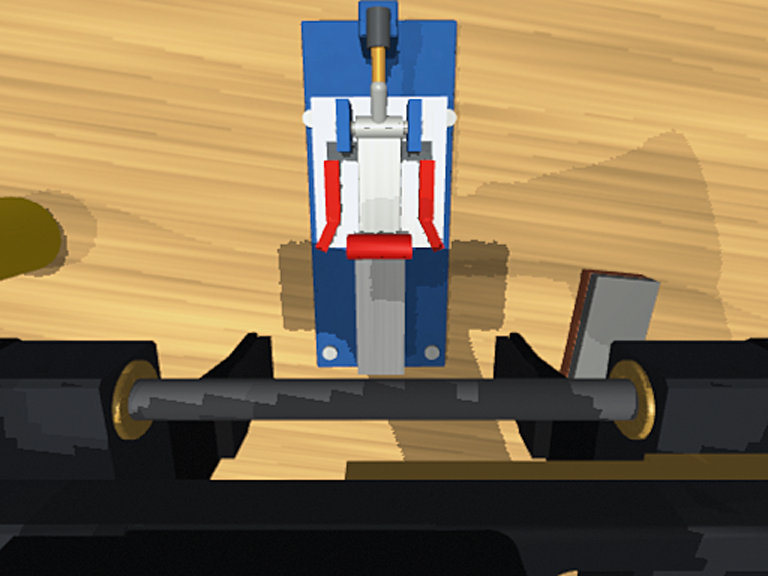

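```bash
cat > fit.py <<'E'
from h import *
import pickle
from scipy.optimize import least_squares
def J(q,X):
    c,s=np.cos(q[2]),np.sin(q[2]);X=np.atleast_2d(np.array(X,float))
    return np.c_[q[0]+c*X[:,0]-s*X[:,1],q[1]+s*X[:,0]+c*X[:,1],X[:,2]]
if __name__=="__main__":
    f=pickle.load(open("w2.pkl","rb"))
    P=[((125,45,45),(310,97)),((125,-45,45),(447.5,97)),((-75,18,45),(357.5,374)),((-75,-18,45),(404.5,374)),((33,20,89),(347,247)),((33,-20,89),(412,247)),((105,0,62),(380,124))]
    B=[((0,55,12),(317,366)),((0,-55,12),(446,366)),((265,55,12),(302,22)),((265,-55,12),(457,20))]
    def res(q):
        X=[p[0] for p in P]+[(b[0][0]+q[3],b[0][1],12) for b in B]
        return (proj(f,J(q,X))-np.array([p[1] for p in P+B])/1.5).ravel()
    r=least_squares(res,[580,186,.14,-95]);print(r.x.round(3).tolist());print(r.fun.reshape(-1,2).round(1).tolist())
    g=pickle.load(open("w1.pkl","rb"))
    print("hole",onz(g,(385/1.5,362/1.5),51),"top rod",onz(g,(386/1.5,360/1.5),86))
E
python3 fit.py
```

```text
[581.885, 184.572, 0.144, -85.787]
[[0.5, -0.3], [0.2, -0.8], [0.2, 0.4], [-0.2, 0.2], [0.2, -0.3], [0.2, -0.5], [-0.5, 1.5], [-0.2, 2.0], [-0.2, 1.6], [-1.3, -1.5], [0.8, -0.8]]
hole [ 502.16505127 -205.30339867   51.        ] top rod [ 518.81115901 -210.53847081   86.        ]
```

Run:
```python
from h import *
from fit import J
q=[581.9,184.6,.144]
s=sensors.sense();print(np.round(s["joints"],2),s["eef_pos"])
row(J(q,(33,0,140))[0],down(q[2]))
cur=(J(q,(33,0,78))[0],down(q[2]))
for th in np.arange(.0,.61,.1):
    a=.395+th;t=th/2
    print(round(th,2),end=' ');row(J(q,(105-78*np.cos(a)-11*np.sin(t),0,59+78*np.sin(a)-11*np.cos(t)))[0],down(q[2],t,(-np.sin(q[2]),np.cos(q[2]),0)),cur)
```

```text
[ 0.06  0.33 -0.54  1.55  0.17  1.31 -1.94] [590.06239911 184.38246797 200.58169945]
[6.06, -0.15, -2.49] [-1.575, 0.001, -0.001]
0.0 [-0.0, 0.0, -0.0] [0.0, 0.0, 0.0]
0.1 [-0.71, 0.28, -0.0] [0.0, 0.0, -0.05]
0.2 [-1.38, 0.63, -0.0] [0.0, 0.0, -0.1]
0.3 [-2.01, 1.04, -0.0] [0.0, 0.0, -0.15]
0.4 [-2.59, 1.52, -0.0] [0.0, 0.0, -0.2]
0.5 [-3.12, 2.05, -0.0] [0.0, 0.0, -0.25]
0.6 [-3.59, 2.63, -0.0] [0.0, -0.0, -0.3]
```

play_rows:
  moves: [6.06,-0.15,-2.49,-1.575,0,0,0.6,6.06,-0.15,-2.49,-1.575,0,0,0.6,6.06,-0.15,-2.49,-1.575,0,0,0.6,6.06,-0.15,-2.49,-1.575,0,0,0.6,6.06,-0.15,-2.49,-1.575,0,0,0.6,6.06,-0.15,-2.49,-1.575,0,0,0.6,6.06,-0.15,-2.49,-1.575,0,0,0.6,6.06,-0.15,-2.49,-1.575,0,0,0.6,6.06,-0.15,-2.49,-1.575,0,0,0.6,6.06,-0.15,-2.49,-1.575,0,0,0.6,6.06,-0.15,-2.49,-1.575,0,0,0.6,6.06,-0.15,-2.49,-1.575,0,0,0.6]

```text
clock: 4.9
eef_pos: [614.4, 189.9, 139.9]
tool_rot: [1.101, 1.274, -1.102]
force: [-0.2, -0.2, -0.3]
grip_width: 0.598
```

play_rows:
  moves: [0,0,0,0,0,0,0.6,0,0,0,0,0,0,0.6]

```text
clock: 5.1
eef_pos: [614.1, 191.1, 140.0]
tool_rot: [1.102, 1.274, -1.102]
force: [-0.4, -0.3, 0.3]
grip_width: 0.6
```

Run:
```python
from h import *
from fit import J
q=[581.9,184.6,.144]
s=sensors.sense();print(np.round(s["joints"],2),s["eef_pos"],s["grip_width"])
row(J(q,(33,0,78))[0],down(q[2]))
f=optics.grab_frame("wrist")
cv2.imwrite("pics/w3.png",cv2.resize(f["frame"][:,:,::-1],None,fx=1.5,fy=1.5,interpolation=2))
```

```text
[ 0.23  0.49 -0.8   1.55  0.37  1.25 -0.49] [614.13824607 191.12165197 140.0313969 ] 0.6002946374001462
[6.2, 0.02, 0.18] [0.0, 0.0, -0.0]
```

View pics/w3.png

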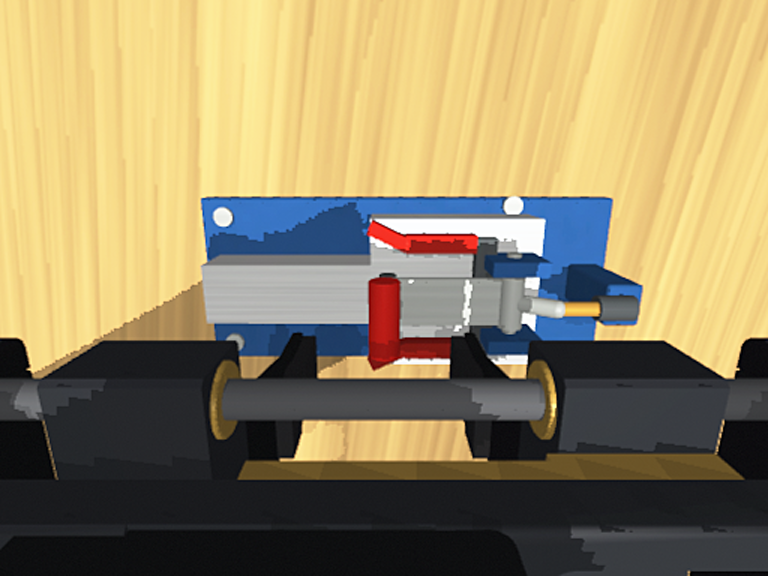

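play_rows:
  moves: [3,0,0.1,0,0,0,0.6,6.2,0,0.18,0,0,0,0.6,6.2,0,0.18,0,0,0,0.6,6.2,0,0.18,0,0,0,0.1,6.2,0,0.18,0,0,0,0.1,6.2,0,0.18,0,0,0,0.1,6.2,0,0.18,0,0,0,0.1,6.2,0,0.18,0,0,0,0.1,6.2,0,0.18,0,0,0,0.1]
  newtons: 25

```text
clock: 6.05
eef_pos: [614.6, 190.1, 78.4]
tool_rot: [1.101, 1.275, -1.1]
force: [0.1, 0.4, 2.5]
grip_width: 0.177
```

play_rows:
  moves: [-0.36,0.13,0,0,0,-0.025,0.1,-0.71,0.28,0,0,0,-0.05,0.1,-1.05,0.45,0,0,0,-0.075,0.1,-1.38,0.63,0,0,0,-0.1,0.1,-1.7,0.83,0,0,0,-0.125,0.1,-2.01,1.04,0,0,0,-0.15,0.1,-2.3,1.27,0,0,0,-0.175,0.1,-2.59,1.52,0,0,0,-0.2,0.1,-2.86,1.78,0,0,0,-0.225,0.1,-3.12,2.05,0,0,0,-0.25,0.1,-3.36,2.34,0,0,0,-0.275,0.1,-3.36,2.34,0,0,0,-0.275,0.1]

```text
clock: 7.25
eef_pos: [636.2, 193.3, 112.1]
tool_rot: [0.939, 1.46, -1.306]
force: [-5.8, -3.8, 8.6]
grip_width: 0.173
```

play_rows:
  moves: [0,0,0,0,0,0,0.9,0,0,0,0,0,0,0.9,0,0,0,0,0,0,0.9,-2,0.6,0,0,0,0,0.9,-4,1.2,0,0,0,0,0.9,-7,1.2,0,0,0,0,0.9,-9,1.2,0,0,0,0,0.9,-9,1.2,0,0,0,0,0.9,-9,1.2,0,0,0,0,0.9]

```text
clock: 8.15
eef_pos: [672.7, 198.8, 194.5]
tool_rot: [0.942, 1.457, -1.303]
force: [-0.1, -0.2, -1.0]
grip_width: 0.867
```

Run:
```python
from h import *
s=sensors.sense();print(np.round(s["joints"],2),s["eef_pos"],s["grip_width"],s["force"])
a=[optics.grab_frame("side")["frame"][130:220,190:340,::-1],optics.grab_frame("top")["frame"][120:230,160:310,::-1]]
cv2.imwrite("pics/c1.png",np.hstack([cv2.resize(x,(400,300),interpolation=2) for x in a]))
b=np.array([557.5,-220,140]);
for y in(np.pi/2-.268,-np.pi/2-.268): row(b,down(y))
```

```text
[ 0.04  0.78 -0.72  1.01  0.37  1.76 -0.42] [672.72672912 198.82464112 194.51139596] 0.8671338221502526 [-0.09920014 -0.15222629 -0.98075822]
[9.96, -15.36, 39.7] [-1.148, -0.16, 0.246]
[9.96, -15.36, 39.7] [1.971, 0.275, 0.179]
```

View pics/c1.png

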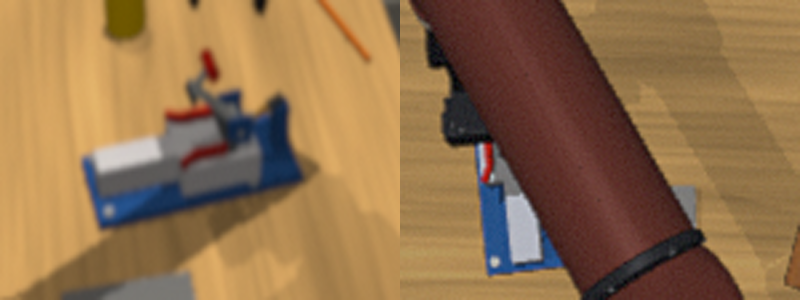

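play_rows:
  moves: [9.96,-15.36,39.7,-1.148,-0.16,0.246,1,9.96,-15.36,39.7,-1.148,-0.16,0.246,1,9.96,-15.36,39.7,-1.148,-0.16,0.246,1,9.96,-15.36,39.7,-1.148,-0.16,0.246,1,9.96,-15.36,39.7,-1.148,-0.16,0.246,1,9.96,-15.36,39.7,-1.148,-0.16,0.246,1,9.96,-15.36,39.7,-1.148,-0.16,0.246,1,9.96,-15.36,39.7,-1.148,-0.16,0.246,1,9.96,-15.36,39.7,-1.148,-0.16,0.246,1,9.96,-15.36,39.7,-1.148,-0.16,0.246,1,9.96,-15.36,39.7,-1.148,-0.16,0.246,1,9.96,-15.36,39.7,-1.148,-0.16,0.246,1]

```text
clock: 9.45
eef_pos: [558.1, -218.1, 140.4]
tool_rot: [0.211, 1.559, -0.208]
force: [0.4, 0.3, -0.6]
grip_width: 1.0
```

play_rows:
  moves: [0,0,0,0,0,0,1,0,0,0,0,0,0,1,0,0,0,0,0,0,1,0,0,0,0,0,0,1]

```text
clock: 9.85
eef_pos: [558.4, -219.1, 140.8]
tool_rot: [0.211, 1.558, -0.209]
force: [1.1, -0.1, 0.1]
grip_width: 1.0
```

Run:
```python
from h import *
import pickle
s=sensors.sense();print(np.round(s["joints"],2),s["eef_pos"],s["grip_width"],s["force"])
f=optics.grab_frame("wrist");pickle.dump(f,open("w4.pkl","wb"))
cv2.imwrite("pics/w4.png",cv2.resize(f["frame"][:,:,::-1],None,fx=1.5,fy=1.5,interpolation=2))
```

```text
[ 1.07  0.47 -0.99  1.66  0.41  1.24  1.3 ] [ 558.36492336 -219.14323509  140.82121725] 0.9996729688464049 [ 1.1011672  -0.09431843  0.12111304]
```

View pics/w4.png

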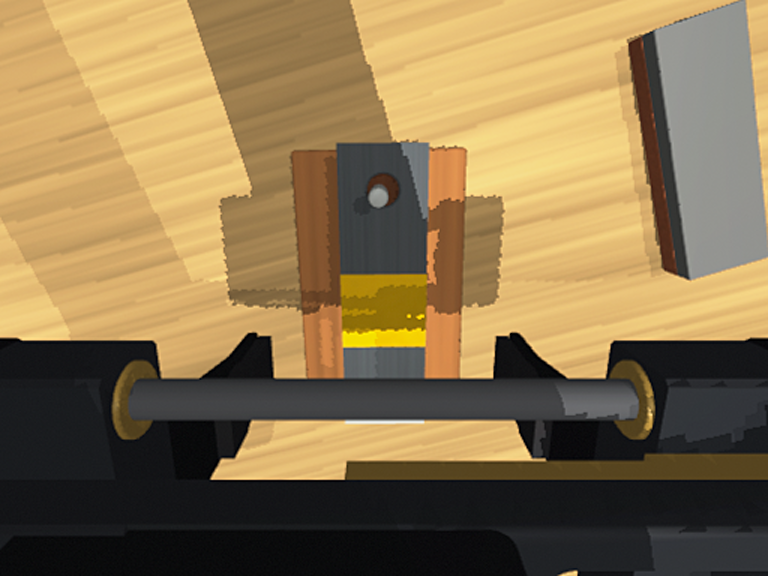

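Run:
```python
from h import *
import pickle
f=pickle.load(open("w4.pkl","rb"))
q=lambda u,v,z=51:onz(f,(u/1.5,v/1.5),z)
t=(q(337,143)+q(429,143))/2;h=q(383,190);y=(q(341,274)+q(427.5,274)+q(343,347)+q(427,347))/4;e=(q(345,423)+q(424,423))/2;r=q(378,197,86)
n=np.linalg.norm
for a in(t,h,y,e,r):print(a.round(1))
d=(y-t);yaw=np.arctan2(d[1],d[0]);d/=n(d);print(yaw,"len",n(e-t),n(y-t),n(h-t),"centre",t+85*d,"width",n(q(337,143)-q(429,143)))
e1=q(343,347)-q(337,143);e2=q(427,347)-q(429,143);print(np.arctan2(e1[1],e1[0]),np.arctan2(e2[1],e2[0]))
```

```text
[ 476.5 -196.7   51. ]
[ 500.1 -203.2   51. ]
[ 567.9 -220.8   51. ]
[ 639.9 -240.6   51. ]
[ 500.9 -206.    86. ]
-0.2575227304105086 len 169.1775230911297 94.54769122347284 24.518063520716087 centre [ 558.67699036 -218.37413075   51.        ] width 49.11169561195466
-0.2643993082592047 -0.25044026941990427
```

play_rows:
  moves: [4,0.03,-0.22,-0.006,0,0,1,8,0.03,-0.22,-0.006,0,0,1,11,0.03,-0.22,-0.006,0,0,1,11,0.03,-0.22,-0.006,0,0,1,11,0.03,-0.22,-0.006,0,0,1,11,0.03,-0.22,-0.006,0,0,0.45,11,0.03,-0.22,-0.006,0,0,0.45,11,0.03,-0.22,-0.006,0,0,0.45,11,0.03,-0.22,-0.006,0,0,0.45,11,0.03,-0.22,-0.006,0,0,0.45,11,0.03,-0.22,-0.006,0,0,0.45,11,0.03,-0.22,-0.006,0,0,0.45]
  newtons: 45

```text
clock: 11.1
eef_pos: [556.5, -218.7, 30.9]
tool_rot: [0.206, 1.559, -0.205]
force: [-1.1, -0.1, 3.0]
grip_width: 0.562
```

play_rows:
  moves: [0,0,0,0,0,0,0.4,0,0,0,0,0,0,0.4,-0.5,0,0,0,0,0,0.4,-1.2,0,0,0,0,0,0.4,-2,0,0,0,0,0,0.4,-3,0,0,0,0,0,0.4,-4,0,0,0,0,0,0.4,-5,0,0,0,0,0,0.4,-6,0,0,0,0,0,0.4,-7,0,0,0,0,0,0.4,-7,0,0,0,0,0,0.4,-7,0,0,0,0,0,0.4]

```text
clock: 12.3
eef_pos: [556.2, -218.9, 100.9]
tool_rot: [0.206, 1.558, -0.205]
force: [0.5, 0.8, -4.1]
grip_width: 0.563
```

Run:
```python
from h import *
from fit import J
import pickle
s=sensors.sense();print(np.round(s["joints"],2),s["eef_pos"],s["tool_rot"],s["grip_width"],s["force"],s["clock"])
q=[581.9,184.6,.144]
f=optics.grab_frame("wrist");pickle.dump(f,open("w5.pkl","wb"))
cv2.imwrite("pics/w5.png",cv2.resize(f["frame"][:,:,::-1],None,fx=1.5,fy=1.5,interpolation=2))
row(J(q,(-72,0,101))[0],down(q[2]+np.pi/2))
```

```text
[ 1.06  0.5  -0.97  1.7   0.44  1.17  1.28] [ 556.22746168 -218.87262078  100.88328897] [ 0.20638929  1.55840158 -0.20516264] 0.5633375125267457 [ 0.49270511  0.82001093 -4.13154112] 12.3
[-0.03, 36.79, -14.56] [-0.406, 0.002, -0.001]
```

View pics/w5.png

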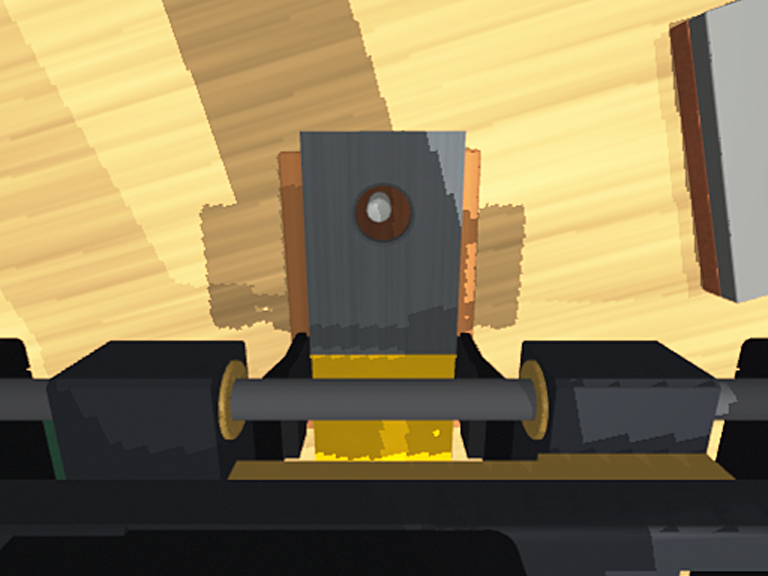

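Run:
```python
from h import *
import pickle
f=pickle.load(open("w5.pkl","rb"));p,R=pose()
q=lambda u,v,z=121:R.inv().apply(onz(f,(u/1.5,v/1.5),z)-p).round(1)
for u in((300,132),(465,132),(384,212),(312,354),(457,354)):print(q(*u))
```

```text
[-20.7 -25.  -82.6]
[-20.7  24.2 -82.6]
[-20.7   0.  -59. ]
[-20.6 -24.5 -11.1]
[-20.5  24.9 -11.1]
```

play_rows:
  moves: [0,2,-0.8,-0.02,0,0,0.4,0,5.5,-2.2,-0.06,0,0,0.4,0,9.5,-3.8,-0.1,0,0,0.4,0,13.5,-5.4,-0.15,0,0,0.4,0,17.5,-7,-0.19,0,0,0.4,0,21.5,-8.6,-0.24,0,0,0.4,0,25.5,-10.2,-0.28,0,0,0.4,0,29.5,-11.8,-0.33,0,0,0.4,0,33,-13.2,-0.37,0,0,0.4,0,35.5,-14.1,-0.395,0,0,0.4,0,36.79,-14.56,-0.406,0,0,0.4,0,36.79,-14.56,-0.406,0,0,0.4]

```text
clock: 13.55
eef_pos: [509.4, 177.5, 100.8]
tool_rot: [-0.116, 1.566, 0.118]
force: [-0.7, -0.3, -4.5]
grip_width: 0.565
```

play_rows:
  moves: [0,0,0,0,0,0,0.4,0,0,0,0,0,0,0.4,0,0,0,0,0,0,0.4,0,0,0,0,0,0,0.4]

```text
clock: 13.95
eef_pos: [511.1, 173.4, 100.9]
tool_rot: [-0.112, 1.566, 0.112]
force: [0.5, 0.6, -3.4]
grip_width: 0.566
```

Run:
```python
from h import *
from fit import J
import pickle
s=sensors.sense();print(np.round(s["joints"],2),s["eef_pos"],s["tool_rot"],s["grip_width"],s["force"],s["clock"])
q=[581.9,184.6,.144]
f=optics.grab_frame("wrist");pickle.dump(f,open("w6.pkl","wb"))
t=optics.grab_frame("top");pickle.dump(t,open("t6.pkl","wb"))
cv2.imwrite("pics/w6.png",np.hstack([f["frame"][:,:,::-1][:300],cv2.resize(t["frame"][120:270,150:270,::-1],(240,300),interpolation=2)]))
for x,z in((-75,33),(-50,33),(-12,32.5),(-12,30.9),(-2,30.9)):row(J(q,(x,0,z))[0],down(q[2]+np.pi/2))
```

```text
[ 0.55  0.45 -1.16  1.84  0.45  1.15  0.95] [511.09302455 173.40287488 100.86483554] [-0.11159618  1.56556099  0.11197144] 0.5656418851537833 [ 0.50521564  0.59907209 -3.3696439 ] 13.95
[6.79, 0.06, -0.35] [-0.001, 0.002, -0.0]
[6.8, 0.06, 2.15] [-0.001, 0.002, -0.0]
[6.86, 0.06, 5.95] [-0.001, 0.002, -0.0]
[7.02, 0.06, 5.95] [-0.001, 0.002, -0.0]
[7.02, 0.06, 6.95] [-0.001, 0.002, -0.0]
```

View pics/w6.png

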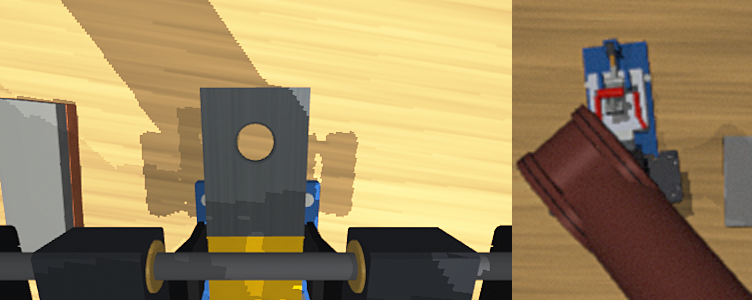

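play_rows:
  moves: [1.5,0.06,-0.35,0,0.002,0,0.4,3.5,0.06,-0.35,0,0.002,0,0.4,5.3,0.06,-0.35,0,0.002,0,0.4,6.4,0.06,-0.35,0,0.002,0,0.4,6.8,0.06,-0.35,0,0.002,0,0.4,6.8,0.06,0.2,0,0.002,0,0.4,6.8,0.06,1,0,0.002,0,0.4,6.8,0.06,2,0,0.002,0,0.4,6.8,0.06,2.5,0,0.002,0,0.4,6.8,0.06,2.5,0,0.002,0,0.4]

```text
clock: 15.05
eef_pos: [536.9, 178.8, 33.3]
tool_rot: [-0.111, 1.567, 0.113]
force: [0.1, 0.1, -3.6]
grip_width: 0.56
```

play_rows:
  moves: [0,-0.05,0.5,0,0,0,0.4,0,-0.05,1.1,0,0,0,0.4,0,-0.05,1.7,0,0,0,0.4,0,-0.05,2.3,0,0,0,0.4,0,-0.05,2.8,0,0,0,0.4,0,-0.05,3.2,0,0,0,0.4,0,-0.05,3.2,0,0,0,0.4]

```text
clock: 15.75
eef_pos: [568.0, 182.8, 33.0]
tool_rot: [-0.112, 1.567, 0.113]
force: [0.7, -0.6, -2.9]
grip_width: 0.565
```

play_rows:
  moves: [0.1,0,0,0,0,0,0.4,0.22,0,0,0,0,0,0.4,0.22,0,0.3,0,0,0,0.4,0.22,0,0.6,0,0,0,0.4,0.22,0,0.9,0,0,0,0.4,0.22,0,0.9,0,0,0,0.4]

```text
clock: 16.35
eef_pos: [576.9, 184.1, 31.0]
tool_rot: [-0.112, 1.567, 0.114]
force: [-0.3, -0.6, 0.3]
grip_width: 0.564
```

play_rows:
  moves: [0,0,0.2,0,0,0,0.4,0,0,0.35,0,0,0,0.4,0,0,0.35,0,0,0,0.4]

```text
clock: 16.65
eef_pos: [579.8, 184.6, 31.0]
tool_rot: [-0.113, 1.567, 0.113]
force: [-4.0, -0.1, 3.0]
grip_width: 0.566
```

play_rows:
  moves: [0,0,0.15,0,0,0,0.4,0,0,0.2,0,0,0,0.4,0,0,0.2,0,0,0,0.4]

```text
clock: 16.95
eef_pos: [580.4, 184.8, 30.9]
tool_rot: [-0.114, 1.57, 0.113]
force: [-9.0, -3.2, 8.5]
grip_width: 0.561
```

play_rows:
  moves: [0,0,-0.1,0,0,0,0.4,0,0,-0.1,0,0,0,0.9,0,0,-0.1,0,0,0,0.9,0,0,-0.1,0,0,0,0.9,0,0,-0.1,0,0,0,0.9,-2,0,-0.1,0,0,0,0.9,-5,0,-0.5,0,0,0,0.9,-9,0,-2,0,0,0,0.9,-13,0,-4,0,0,0,0.9,-17,0,-4,0,0,0,0.3,-17,0,-4,0,0,0,0,-17,0,-4,0,0,0,0]

```text
clock: 18.15
eef_pos: [542.8, 179.1, 202.7]
tool_rot: [-0.113, 1.564, 0.113]
force: [-1.1, 0.1, -0.8]
grip_width: 0.711
```

Run:
```python
from h import *
from fit import J
import pickle
s=sensors.sense();print(np.round(s["joints"],2),s["eef_pos"],s["tool_rot"],s["grip_width"],s["force"],s["clock"])
q=[581.9,184.6,.144]
f=optics.grab_frame("wrist");pickle.dump(f,open("w7.pkl","wb"))
t=optics.grab_frame("side");pickle.dump(t,open("t7.pkl","wb"))
cv2.imwrite("pics/w7.png",np.hstack([f["frame"][:,:,::-1][:300],cv2.resize(t["frame"][130:220,190:280,::-1],(300,300),interpolation=2)]))
```

```text
[ 0.55  0.41 -1.18  1.65  0.39  1.35  1.02] [542.75003613 179.14273886 202.67584924] [-0.11277005  1.56443406  0.11292371] 0.71123033842848 [-1.0742311   0.10266861 -0.7834586 ] 18.15
```

View pics/w7.png

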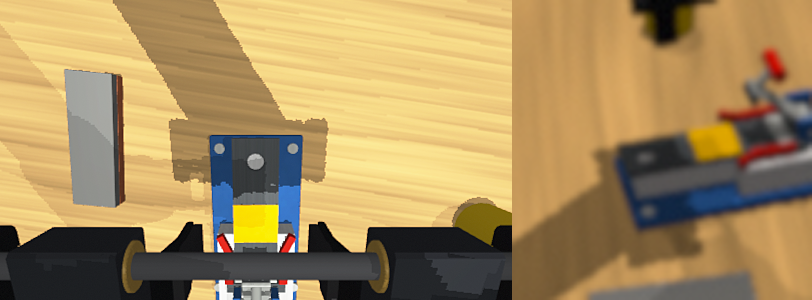

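Run:
```python
from h import *
from fit import J
import pickle
q=[581.9,184.6,.144];f=pickle.load(open("w7.pkl","rb"))
a=(onz(f,(231,137),51)+onz(f,(281,137),51))/2;h=onz(f,(256,161),51)
for p in(a,h):
    d=p[:2]-q[:2];print("jig xy",d@[np.cos(.144),np.sin(.144)],d@[-np.sin(.144),np.cos(.144)])
D=down(q[2]+np.pi/2)
row(J(q,(103,0,210))[0],D)
c=(J(q,(103,0,210))[0],D);row(J(q,(103,0,122))[0],D,c);c=(J(q,(103,0,122))[0],D)
for th in(.75,.7,.65,.6,.55,.5,.45,.4,.35,.3,.25):
    b=.395+th;print(th,end=' ');row(J(q,(105-78*np.cos(b)+17,0,59+78*np.sin(b)-8))[0],D,c)
```

```text
jig xy -86.14612643914239 0.9470049007180218
jig xy -61.10926879141223 0.9422510950543176
[-0.95, 0.02, 14.34] [-0.0, -0.0, 0.0]
[8.8, 0.0, 0.0] [0.0, 0.0, 0.0]
0.75 [-0.0, 0.0, -1.32] [0.0, 0.0, 0.0]
0.7 [0.17, -0.0, -1.67] [0.0, 0.0, 0.0]
0.65 [0.35, -0.0, -2.01] [0.0, 0.0, 0.0]
0.6 [0.56, -0.0, -2.35] [0.0, 0.0, 0.0]
0.55 [0.78, -0.0, -2.67] [0.0, 0.0, 0.0]
0.5 [1.01, -0.0, -2.98] [0.0, 0.0, 0.0]
0.45 [1.27, -0.0, -3.28] [0.0, 0.0, 0.0]
0.4 [1.53, -0.0, -3.56] [0.0, 0.0, 0.0]
0.35 [1.81, -0.0, -3.83] [0.0, 0.0, 0.0]
0.3 [2.1, -0.0, -4.09] [0.0, 0.0, 0.0]
0.25 [2.41, -0.0, -4.33] [0.0, 0.0, 0.0]
```

play_rows:
  moves: [-0.95,0,4,0,0,0,0,-0.95,0,8,0,0,0,0,-0.95,0,12,0,0,0,0,-0.95,0,14.34,0,0,0,0,-0.95,0,14.34,0,0,0,0,-0.95,0,14.34,0,0,0,0,-0.95,0,14.34,0,0,0,0,-0.95,0,14.34,0,0,0,0]

```text
clock: 19.05
eef_pos: [683.3, 199.4, 210.6]
tool_rot: [-0.114, 1.567, 0.113]
force: [0.1, 0.2, 0.5]
grip_width: 0.011
```

play_rows:
  moves: [3,0,0,0,0,0,0,6,0,0,0,0,0,0,8.8,0,0,0,0,0,0,8.8,0,0,0,0,0,0,8.8,0,0,0,0,0,0]

```text
clock: 19.55
eef_pos: [683.9, 199.3, 123.3]
tool_rot: [-0.113, 1.567, 0.113]
force: [0.6, -0.7, 0.5]
grip_width: 0.004
```

play_rows:
  moves: [0,0,-0.7,0,0,0,0,0,0,-1.32,0,0,0,0,0.17,0,-1.67,0,0,0,0,0.35,0,-2.01,0,0,0,0,0.56,0,-2.35,0,0,0,0,0.78,0,-2.67,0,0,0,0,1.01,0,-2.98,0,0,0,0,1.27,0,-3.28,0,0,0,0]

```text
clock: 20.35
eef_pos: [652.3, 195.2, 111.2]
tool_rot: [-0.112, 1.564, 0.114]
force: [1.2, 1.4, 2.3]
grip_width: 0.005
```

play_rows:
  moves: [0.26,0,-0.28,0,0,0,0,0.54,0,-0.55,0,0,0,0,0.83,0,-0.81,0,0,0,0,1,0,-1.1,0,0,0,0,1,0,-1.4,0,0,0,0,1,0,-1.4,0,0,0,0]

```text
clock: 20.95
eef_pos: [637.3, 192.8, 99.6]
tool_rot: [-0.113, 1.568, 0.113]
force: [-0.2, -0.3, -0.0]
grip_width: 0.011
```

Run:
```python
from h import *
s=sensors.sense();print(s["eef_pos"],s["force"])
t=optics.grab_frame("side")
cv2.imwrite("pics/s8.png",cv2.resize(t["frame"][130:220,190:310,::-1],(640,480),interpolation=2))
```

```text
[637.26516548 192.77698646  99.55644883] [-0.23405847 -0.31323104 -0.01960443]
```

View pics/s8.png

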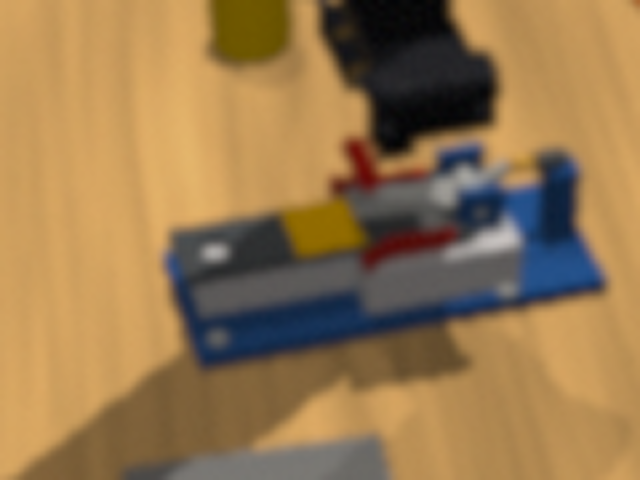

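The clip has snapped down onto the blade: the handle is low at about (355,155) and the blade is in the guides. I'll retract next and check again.

play_rows:
  moves: [-4,0,0.3,0,0,0,0,-8,0,0.3,0,0,0,0,-12,0,0.3,0,0,0,0,-12,0,-5,0,0,0,0,-12,0,-9,0,0,0,0,-12,0,-9,0,0,0,0,-12,0,-9,0,0,0,0,-12,0,-9,0,0,0,0]

```text
clock: 21.8
eef_pos: [549.8, 179.5, 220.0]
tool_rot: [-0.112, 1.566, 0.113]
force: [-1.0, 0.2, 0.3]
grip_width: 0.006
```

Run:
```python
from h import *
import pickle
s=sensors.sense();print(s["eef_pos"],s["force"],s["clock"])
f=optics.grab_frame("wrist");pickle.dump(f,open("w9.pkl","wb"))
t=optics.grab_frame("side")
cv2.imwrite("pics/w9.png",np.hstack([f["frame"][:,:,::-1][:300],cv2.resize(t["frame"][130:220,190:280,::-1],(280,300),interpolation=2)]))
```

```text
[549.79130069 179.47345407 219.97238022] [-0.98006507  0.23267632  0.28083146] 21.8
```

View pics/w9.png

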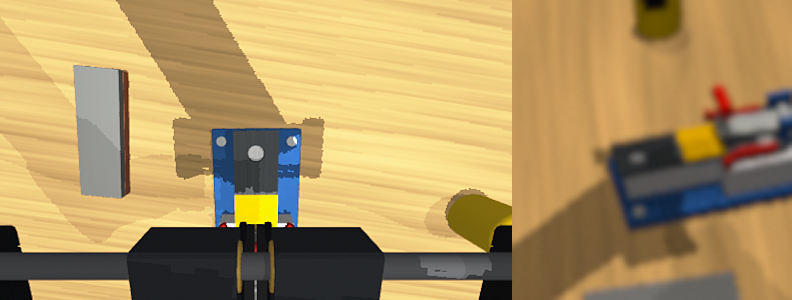

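Run:
```python
from h import *
import pickle
q=[581.9,184.6,.144];f=pickle.load(open("w9.pkl","rb"))
for u,z in(((256,153),51),((213,129),12),((301,129),12)):
    d=onz(f,u,z)[:2]-q[:2];print("jig xy",d@[np.cos(.144),np.sin(.144)],d@[-np.sin(.144),np.cos(.144)])
hand_in()
```

```text
jig xy -60.45509926301438 0.49439347724724253
jig xy -84.31756416902299 -51.47629660512921
jig xy -84.10815328371154 55.28047194731331
the job is handed in; nothing more can be done
```

The blade is in the jig, home against the stop, with the clip snapped down on it. I handed the job in at about 22 s on the robot clock; no verdict was reported.

- **Clip up:** I lifted the handle past the over-centre point and let go. The side picture showed the clip staying up.
- **Blade off the rod:** I gripped it at its middle, lifted it about 70 mm straight up, and it stayed level in the wrist picture. It did not slip or drop.
- **Blade home:** I slid it between the guides until it met the stop. The last 2 mm of commanded push moved it only 0.6 mm and the force rose to about 9 N.
- **Clip down:** I pushed the handle back with closed fingers until it snapped, then retracted clear.

**Last checks:**
- The blade hole was at about x = -60.5, y = +0.5 mm in the jig's frame (nominal -60, 0), with an uncertainty of about 2 mm.
- The side picture shows the clip down on the blade. I judged its angle by eye and did not measure it.
- The arm was clear, with about 1 N of residual force.
- The stone and the bottle looked undisturbed. The tin was not in the last pictures, but the arm did not go near it after the first wrist picture showed it.

**A small disagreement:** the yellow band measured about 10 mm nearer the bevelled end than the blade's middle. I took the blade's ends and hole as the reference instead.

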